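# Snap the balloon tying tool into its cradle

### The job

Pull the blue balloon tying tool out of the bamboo organiser and set it down on the table clear of the organiser, letting go of it. Then pick it up again and press it down into the empty white cradle until it lies fully home and both orange spring latches have snapped back over its ends. Leave the loose holders, jar and tape where they are.

Things in the scene. Friction and masses are not known exactly. Their poses are not given: they have to be found in the camera images.
- tool_center (a point): Centre of the loose blue tying tool, 21 mm above its underside. 160 mm long (own x), 42 mm high, 0.10-0.21 kg, the same both ways round: a board 110 x 60 x 14 mm, an end tab at each end, an upright fork in the middle; z up. It starts lying on the table, lengthwise in the organiser's middle cubby, one end sticking out 30 to 46 mm at the front; the fork is under the roof.
- tab (a point): Middle of the tool's end tab that sticks out of the organiser at the start, 68 mm from the tool's centre, 7 mm above its underside. Tabs are 28 mm wide (y), 14 mm high and reach from 55 to 80 mm from the centre. Squeeze its two sides to drag the tool straight out along the cubby. In the cradle posts stand 2.5 mm beside the tabs, so fingers on a tab do not fit there.
- fork (a point): Point on the tool's upright fork, 31 mm above the underside, over the tool's centre. The fork is two prongs in line, together 44 mm long (x) and 14 mm thick (y), from the board's top (14 mm) to 42 mm above the underside. Take it across its thickness, from above, to lift the tool and press it home.
- organiser: Bamboo organiser, fixed, 180 deep (x), 280 wide, 54 mm high; origin at the centre of its underside; the open front is at x = -90 mm and looks to -x, towards the robot. A folded-back flap lies on the roof's front (top 59 mm), small things stand on the rear half (to 90 mm). The tool is clear of it when the tool's centre is 60 mm or more before the front; all of it is out at 80 mm (the roof blocks lifting it before that).
- mouth (a point): Centre of the front opening of the organiser's middle cubby, 24 mm above the table; x points into the cubby. The opening is 80 mm wide and 48 mm high; it has no floor, things in it lie on the table.
- seat (a point): Centre of the seat floor of the EMPTY white cradle, 8 mm above the table; x along its length, z up. The tool lies on it lengthwise, either way round, its centre 21 mm above this point when home. Side guides leave 2 mm beside the board and flare outwards at the top (20 mm up); corner posts 20 mm high, flared likewise, leave 2 mm at each end of the board.
- cradle: The EMPTY white cradle, fixed, 220 x 90 mm; origin under its centre, x lengthwise. At each end an orange latch whose nose covers the last 5 mm of the tab, 2 mm above its top when home. A steep ramp above the nose (to 41 mm above the floor) leads the tab in: press the tool straight down, 6 to 15 N in all; both latches are pushed outwards, then spring back.
- latch_near (a joint): Orange sprung latch at the robot's end (-x) of the empty cradle: 0 = shut, grows as it is pressed outwards, up to 0.012 m; 400 N/m, 2.4 N at rest.
- latch_far (a joint): The same latch at the far end (+x) of the empty cradle.
- taken_seat (a point): Seat floor centre of the other cradle, the same but already holding a yellow tool; fixed, not used.
- holder_a: Loose bystander: white ceramic holder near the pump, a plain cup 72 mm wide, 85 high; origin under its centre.
- holder_b: Loose bystander: second white ceramic holder, a plain cup 76 mm wide, 100 high, at the left side; origin under its centre.
- tape: Loose bystander: roll of yellow tape lying flat, 90 mm wide, 24 high, at the right side; origin under its centre.
- jar: Loose bystander: green glass jar with a white cap, 70 mm wide, 90 high, at the left side; origin under its centre.
Things that resemble listed ones, but are neither listed nor needed, are in the scene too. Of the things that look like the part that bears tool_center, the middle-sized one is meant.

How it is judged:
On the way, in this order (a step that is already met when the one before it is completed fails the run):
1. the tool lies on the table clear of the organiser, let go ((x of tool_center in the frame of organiser below -0.15 m or not (y of tool_center in the frame of organiser between -0.2 and 0.2 m)) and height (world z) of tool_center below 0.025 m and angle between tool_center's own z axis and vertical below 0.1 rad and contact force between the fingers and tool below 0.1 N), for 0.2 s.
2. the tool is picked up off the table (height (world z) of tool_center above 0.04 m), for 0.1 s.
3. the tool presses both latches of the empty cradle outwards (value of joint each of latch_near, latch_far above 0.0015 m and horizontal distance between tool_center and seat below 0.015 m and contact force between tool and cradle above 0.2 N).
At the end, for the whole second after the job is handed in: The blue tool lies at rest in the empty cradle: centre within 5 mm lengthwise and 4 mm sideways of the seat, underside within 2 mm of the seat floor, level within 0.04 rad and in line within 0.06 rad, and both latches back within 2 mm of shut, over its ends (x of tool_center in the frame of seat between -0.005 and 0.005 m and y of tool_center in the frame of seat between -0.004 and 0.004 m and z of tool_center in the frame of seat between 0.0185 and 0.0228 m and angle between the x axis of tool_center and the x axis of seat, either way round below 0.06 rad and angle between tool_center's own z axis and vertical below 0.04 rad and value of joint each of latch_near, latch_far below 0.002 m and linear speed of tool below 0.02 m/s); the robot touches nothing.
It fails at once if a loose bystander (either holder, jar, tape) is moved more than 30 mm or tipped over (distance of any of holder_a, holder_b, tape, jar from where it was at the start of the episode above 0.03 m or angle between any of holder_a, holder_b, tape, jar's own z axis and vertical above 0.5 rad).
It also fails if it takes over 67 s, if anything falls off the work surface, if the arm or the gripper's body presses on something with over 40 N, if the wrist force passes 120 N, or if a joint passes its speed limit or range.

### The arm

A 6-joint arm with a two-finger parallel gripper is mounted at the origin on the work surface. World frame = base frame: x ahead of the robot, y to its left, z up, the work surface at z = 0. Lengths are in m, angles in rad, forces in N, time in s.
With the tool pointing down it reaches from about 0.275 to 0.725 m from the base axis. Payload 15.9 kg.
Tool frame: the origin (TCP) lies midway between the tips of the shut fingers; the grasp point (between the pads) lies 19 mm behind it; y points along the fingers, x is the direction in which the jaws open and shut, and the axes are right-handed (so a half turn about y gives the same grasp; the last joint's range is limited). The gripper opens to 85 mm and grips with 20 to 120 N. Pads are 22 mm wide; open, the fingers measure 114 mm over their backs; the gripper's body (76 mm by 85 mm) begins 54 mm behind the grasp point. The pads swing forward as they close: fully open they stand 13 mm farther back than shut.
Start: joints at [-1.106, 0.213, -0.034, 1.323, 0, 1.571], TCP at [0.224, -0.447, 0.231] pointing down, gripper open.
Joint ranges: [-2.98, 2.98], [-0.74, 1.72], [-1.14, 1.35], [-2.1, 2.04], [-1.57, 1.44], [-3.14, 3.14]. Speed limits (rad/s): [1.89, 1.89, 2.39, 2.57, 3.14, 3.14].

### API

Orientations are given as a rotation vector (axis times angle).
In Python, from station import bot, viewer gives the robot as it stands.
- The arm moves only by the tool step_arm, never from a script. Its argument "moves" is a list of rows, each a list of 3 entries, a list of its own where there are three numbers: the turn, a rotation vector about the tool's x, y, z in rad, then the shift along the tool's x, y, z in cm, then the opening, from -1 (shut) to 1 (fully open). In form: [[[rx, ry, rz], [x, y, z], fingers], ...]. A call has 1 to 10 rows; each row is the pose to reach, as a shift and turn from the pose measured when the call began, along the tool's axes at that moment; what a row does not reach only later rows make up. A row lasts 1/8 s, in which the tool goes at most 62.5 mm and 10.7 degrees, less where a joint would pass 70% of its speed; a pose out of reach is approached as far as the arm can. A call with a gripper value outside its range is refused whole. The fingers move at their own pace and stop on an object; "force" is the grip in N (left out, the last holds). Time passes only in rows, so rows that repeat a pose let the fingers close. It gives the time, the measured TCP pose, the force and the opening at its end, in the units of the state.
- bot.sense(): the state, without advancing time (a new reading comes with each control period).
- viewer.get_image(name): name is "scene" or "top" or "wrist"; returns a dict with "frame" (384x512x3 uint8, red, green, blue), "fov_y" (degrees; the focal length in pixels is half the picture's height over the tangent of half this angle, whatever the lens; pixels are square), "cx", "cy" (the principal point, pixels), "k1" (the pictures are not rectified: a ray, as slopes to the right and down, at radius r is drawn at 1 + k1 r^2 times it, then the intrinsics apply), "view" (4x4, takes a point from world to camera coordinates); the wrist camera has in their place "T_tool_cam" (4x4, takes a point from camera to tool coordinates, whose origin is the TCP and whose axes are the tool frame's). Camera axes: x right, y down, z forward; pixel columns grow to the right and rows downward; lengths in m; the calibration is good to about 2 mm. A picture is of the moment at which its call begins: read the wrist's pose just before it. There is no depth.
- bot.sign_off(): hands the job in, once; it reports no verdict.
The state is a dict: "t": time; "q": joint angles; "qvel": joint speeds; "tau": joint torques, N m; "tcp_pos": TCP position; "tool_rot": TCP orientation; "wrist_force": force on the tool from outside, world axes, zero at the start; "wrist_torque": the same for the moment, N m; "opening": finger opening in m.
Only numpy, scipy, OpenCV 4.12 (cv2) and the standard library are available. Lean on these libraries where they do the work, as an engineer would, in place of code of your own. Each camera call takes 0.05 s, during which the arm holds its last target.

## Working session

There is one attempt and no reset: what is moved stays moved. The work goes in short steps, Python scripts to look and compute and a tool call to move; the robot and the scene stay as the last step left them, time stands still between calls to the robot, and variables do not carry over. Pictures are saved under pics/ and viewed, and the job is handed in when it is done.

Besides the shell and the picture viewer there is one more tool, called after ">>>" as name([rows], argument=value, ...), one row to a line, values as JSON. step_arm: Moves the arm, as the interface text tells. Its arguments: {"type":"object","properties":{"moves":{"type":"array","items":{"type":"array"}},"force":{"type":"number"}},"required":["moves"]}

```bash
ls; mkdir -p pics; python3 - <<'E'
from station import bot, viewer
import cv2
s=bot.sense(); print(s)
for n in("scene","top","wrist"):
    d=viewer.get_image(n); cv2.imwrite(f"pics/{n}0.png",d["frame"][:,:,::-1])
    print(n,{k:v for k,v in d.items() if k!="frame"})
E
```

```text
pics
{'t': 0.0, 'q': array([-1.10598073e+00,  2.13356838e-01, -3.50685862e-02,  1.32348173e+00,
        3.57690480e-05,  1.57078318e+00]), 'qvel': array([ 0.00120066,  0.00072498,  0.00218754, -0.00174833, -0.00097446,
        0.00120157]), 'tau': array([ 2.21281643e-04, -6.86167145e+01,  4.87115049e+01,  1.79210101e-02,
       -6.76876334e-05,  5.36698417e-05]), 'tcp_pos': array([ 0.22398763, -0.44664506,  0.23081205]), 'tool_rot': array([-1.39331982,  0.86105136, -0.85953385]), 'wrist_force': array([-0.03229764,  0.30898159,  0.88485552]), 'wrist_torque': array([ 0.07241753, -0.04197142,  0.00379713]), 'opening': 0.08573610776131865}
scene {'fov_y': 42.26977930412943, 'cx': 267.0264436068387, 'cy': 182.65326012535684, 'k1': -0.06641431667752731, 'view': array([[ 0.88536298,  0.46488137,  0.00420833, -0.43994907],
       [ 0.37362387, -0.70611871, -0.60149943, -0.13566259],
       [-0.2766543 ,  0.53411766, -0.79886214,  1.96806852],
       [ 0.        ,  0.        ,  0.        ,  1.        ]])}
top {'fov_y': 49.697947413040794, 'cx': 251.73801881811335, 'cy': 190.3787799218684, 'k1': 0.00514475796118402, 'view': array([[-0.03497114, -0.99938621, -0.0020567 ,  0.03183272],
       [-0.9791663 ,  0.03467534, -0.20007741,  0.46831431],
       [ 0.20002592, -0.00498309, -0.97977793,  1.38081819],
       [ 0.        ,  0.        ,  0.        ,  1.        ]])}
wrist {'fov_y': 62.42650323323235, 'cx': 261.2959029119412, 'cy': 195.4976721052125, 'k1': -0.03763294455163092, 'T_tool_cam': array([[ 9.99999967e-01, -2.56462443e-04,  1.52626477e-05,
        -6.87892086e-04],
       [-8.16921983e-05, -2.61086678e-01,  9.65315358e-01,
        -1.42824383e-01],
       [-2.43582261e-04, -9.65315327e-01, -2.61086691e-01,
         6.60321453e-02],
       [ 0.00000000e+00,  0.00000000e+00,  0.00000000e+00,
         1.00000000e+00]])}
```

View pics/scene0.png

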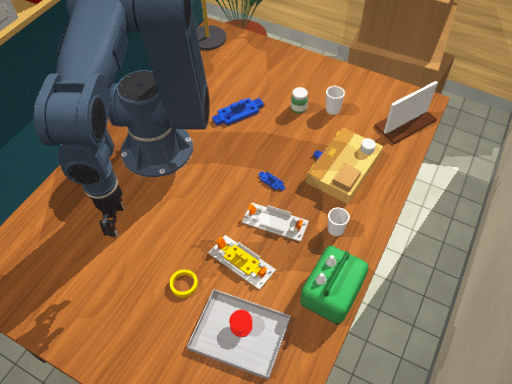

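View pics/top0.png

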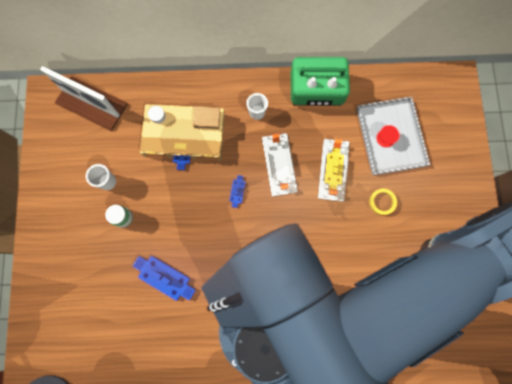

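View pics/wrist0.png

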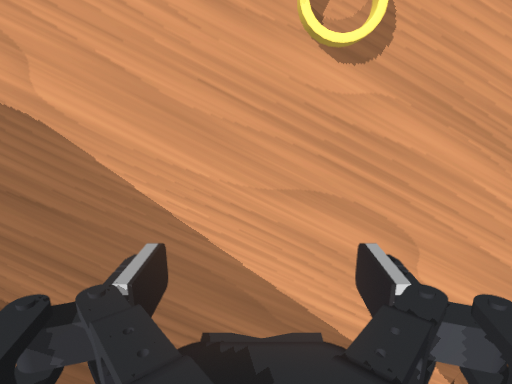

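The blue candidates in the top view are the large one at (165,278), the small one at (238,192) and the one sticking out of the organiser at (182,162). The third fits: it lies in the organiser's cubby and is middle-sized. I'll enlarge it and measure.

```bash
cat > h.py <<'E'
import numpy as np, cv2
from scipy.spatial.transform import Rotation as R
from station import bot, viewer
def K(d):
    h=d["frame"].shape[0]; f=h/2/np.tan(np.radians(d["fov_y"])/2)
    return np.array([[f,0,d["cx"]],[0,f,d["cy"]],[0,0,1]]), np.array([d["k1"],0,0,0,0.])
def cam(d,s=None):
    if "view" in d: return np.linalg.inv(d["view"])
    T=np.eye(4); T[:3,:3]=R.from_rotvec(s["tool_rot"]).as_matrix(); T[:3,3]=s["tcp_pos"]
    return T@d["T_tool_cam"]
def cast(d,uv,z,s=None):
    k,dist=K(d); uv=np.array(uv,float).reshape(-1,1,2)
    n=cv2.undistortPoints(uv,k,dist).reshape(-1,2)
    T=cam(d,s); r=np.c_[n,np.ones(len(n))]@T[:3,:3].T; o=T[:3,3]
    return o+r*((z-o[2])/r[:,2])[:,None]
def proj(d,P,s=None):
    k,dist=K(d); V=np.linalg.inv(cam(d,s))
    return cv2.projectPoints(np.array(P,float).reshape(-1,1,3),cv2.Rodrigues(V[:3,:3])[0],V[:3,3],k,dist)[0].reshape(-1,2)
def crop(fr,x0,y0,x1,y1,k,name):
    c=cv2.resize(fr[y0:y1,x0:x1,::-1],None,fx=k,fy=k,interpolation=cv2.INTER_CUBIC); cv2.imwrite("pics/"+name,c)
def mask(fr,lo,hi):
    return cv2.inRange(cv2.cvtColor(fr,cv2.COLOR_RGB2HSV),lo,hi)
E
python3 - <<'E'
from h import *
d=viewer.get_image("top"); fr=d["frame"]
crop(fr,130,90,310,210,4,"top_crop.png")
m=mask(fr,(105,120,60),(130,255,255))
n,l,st,c=cv2.connectedComponentsWithStats(m)
for i in range(1,n):
    if st[i,4]>30: 
        print(st[i],c[i],cast(d,c[i],0.014))
        pts=np.argwhere(l==i)[:,::-1]; r=cv2.minAreaRect(pts.astype(np.float32)); print(r)
d=viewer.get_image("scene"); crop(d["frame"],230,120,410,250,4,"scene_crop.png")
E
```

```text
[173 156  17  14 150] [181.36666667 160.95333333] [[0.59230347 0.26314021 0.014     ]]
((181.0, 162.5), (13.0, 16.0), 90.0)
[231 177  13  30 253] [236.80632411 191.5256917 ] [[0.47369402 0.06791626 0.014     ]]
((236.9248504638672, 191.4884490966797), (10.644003868103027, 29.87923812866211), 8.746162414550781)
[ 134  258   60   42 1231] [163.98781478 278.40617384] [[0.18294179 0.32222302 0.014     ]]
((163.88235473632812, 278.0294189453125), (64.65496826171875, 24.524293899536133), 30.963756561279297)
```

View pics/top_crop.png

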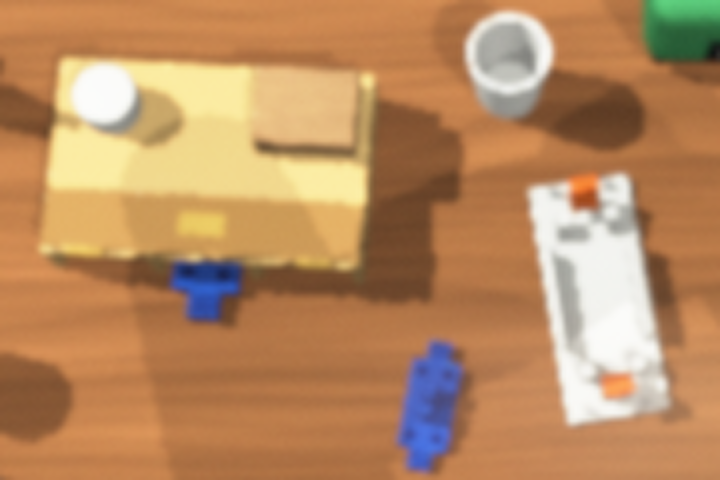

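View pics/scene_crop.png

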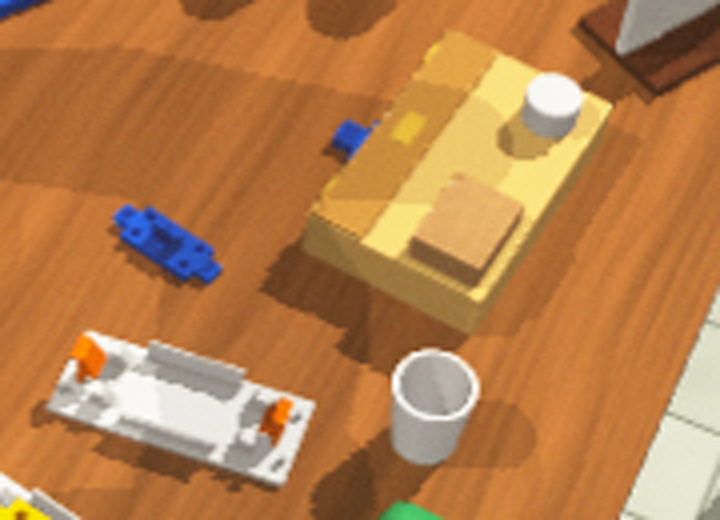

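```bash
python3 - <<'E'
from h import *
d=viewer.get_image("top"); s=bot.sense()
print(R.from_rotvec(s["tool_rot"]).as_matrix().round(3))
q=lambda x,y:(130+x/4,90+y/4)
P=cast(d,[q(40,248),q(360,268)],0.056); print("front",P, np.degrees(np.arctan2(*(P[0]-P[1])[[1,0]])))
print("rear roof",cast(d,[q(60,58),q(375,75)],0.054))
print("tab tip",cast(d,[q(186,319),q(222,321)],0.014), "boardend",cast(d,[q(171,290),q(240,294)],0.014))
C=cast(d,[q(528,188),q(630,175),q(668,408),q(570,424)],0.008); print("cradle",C,C.mean(0))
a,b=(C[0]+C[1])/2,(C[2]+C[3])/2; print(a-b,np.degrees(np.arctan2(*(a-b)[[1,0]])),np.linalg.norm(a-b))
fr=d["frame"]; m=mask(fr,(5,180,150),(15,255,255)); n,l,st,c=cv2.connectedComponentsWithStats(m)
for i in range(1,n):
    if st[i,4]>8: print(st[i],c[i],cast(d,c[i],0.04))
print("holderA top",cast(d,[q(510,45)],0.085),"small tool",cast(d,[(236.9,191.5)],.01))
E
```

```text
[[ 0.448 -0.     0.894]
 [-0.894  0.     0.448]
 [-0.    -1.    -0.   ]]
front [[0.61780358 0.40032147 0.056     ]
 [0.58980959 0.12164784 0.056     ]] 84.26363150373986
rear roof [[0.79488975 0.38625717 0.054     ]
 [0.76871762 0.10486872 0.054     ]]
tab tip [[0.56043285 0.2805107  0.014     ]
 [0.5574593  0.24846041 0.014     ]] boardend [[0.58766258 0.29394785 0.014     ]
 [0.58177651 0.23230498 0.014     ]]
cradle [[ 0.67387014 -0.02908797  0.008     ]
 [ 0.68294535 -0.12239072  0.008     ]
 [ 0.46566259 -0.14468526  0.008     ]
 [ 0.45433677 -0.05742773  0.008     ]] [ 0.56920371 -0.08839792  0.008     ]
[0.21840806 0.02531715 0.        ] 6.612030419316048 0.21987050495543212
[273 134   5   7  29] [275.4137931  136.89655172] [[ 0.66164331 -0.07561966  0.04      ]]
[335 140   6   8  40] [337.375 143.5  ] [[ 0.62928516 -0.29377321  0.04      ]]
holderA top [[ 0.77939659 -0.01580411  0.085     ]] small tool [[0.47458521 0.06770965 0.01      ]]
```

```bash
cat >> h.py <<'E'
def go(pos,az,s=None,degs=True):
    """tool y down, tool z horizontal at azimuth az(deg): print shift(cm), turn for step_arm"""
    s=s or bot.sense(); a=np.radians(az)
    M=R.from_rotvec(s["tool_rot"]).as_matrix()
    y=np.array([0,0,-1.]); z=np.array([np.cos(a),np.sin(a),0]); T=np.c_[np.cross(y,z),y,z]
    print("turn",R.from_matrix(M.T@T).as_rotvec().round(4),"shift cm",(M.T@(np.array(pos)-s["tcp_pos"])*100).round(2), "az now",np.degrees(np.arctan2(M[1,2],M[0,2])).round(2),"q",s["q"].round(2))
E
python3 -c "
from h import *
go((.52,.27,.2),174.5)"
```

```text
turn [-5.0000e-04 -2.5808e+00 -2.0000e-04] shift cm [-50.81   3.13  58.59] az now 26.63 q [-1.11  0.21 -0.03  1.32 -0.    1.57]
```

>>> step_arm([
  [[0, -0.5, 0], [-25, 0, 25], 1],
  [[0, -0.5, 0], [-25, 0, 25], 1],
  [[0, -0.5, 0], [-25, 0, 25], 1],
  [[0, -1.2, 0], [-50.8, 2, 58.6], 1],
  [[0, -1.2, 0], [-50.8, 2, 58.6], 1],
  [[0, -1.2, 0], [-50.8, 2, 58.6], 1],
  [[0, -1.7, 0], [-50.8, 2, 58.6], 1],
  [[0, -1.7, 0], [-50.8, 2, 58.6], 1],
  [[0, -2.0, 0], [-50.8, 3, 58.6], 1],
  [[0, -2.0, 0], [-50.8, 3, 58.6], 1],
])

```text
t: 1.55
tcp_pos: [0.4588, 0.1313, 0.2121]
tool_rot: [-1.499, -0.553, 0.552]
wrist_force: [1.3, -1.3, 0.5]
opening: 0.0853
```

```bash
python3 -c "
from h import *
go((.52,.27,.2),174.5)"
```

```text
turn [ 3.000e-04 -7.681e-01  6.000e-04] shift cm [13.66  1.21  6.57] az now 130.49 q [ 0.28  0.17 -0.14  1.26  0.    1.14]
```

>>> step_arm([
  [[0, -0.77, 0], [13.6, 1.2, 6.6], 1],
  [[0, -0.77, 0], [13.6, 1.2, 6.6], 1],
  [[0, -0.77, 0], [13.6, 1.2, 6.6], 1],
  [[0, -0.77, 0], [13.6, 1.2, 6.6], 1],
  [[0, -0.77, 0], [13.6, 1.2, 6.6], 1],
  [[0, -0.77, 0], [13.6, 1.2, 6.6], 1],
])

```text
t: 2.3
tcp_pos: [0.5193, 0.2695, 0.2002]
tool_rot: [-1.254, -1.137, 1.136]
wrist_force: [-0.1, -0.1, -0.5]
opening: 0.0851
```

```bash
python3 - <<'E'
from h import *
s=bot.sense(); d=viewer.get_image("wrist"); cv2.imwrite("pics/w1.png",d["frame"][:,:,::-1]); print(s["qvel"].round(3))
go((.52,.27,.2),174.5,s); 
m=mask(d["frame"],(105,120,50),(130,255,255)); n,l,st,c=cv2.connectedComponentsWithStats(m)
for i in range(1,n):
    if st[i,4]>80: print(st[i],c[i],cast(d,c[i],0.014,s))
E
```

```text
[-0.003 -0.004  0.     0.001  0.001  0.008]
turn [ 0.0005 -0.002   0.0004] shift cm [ 0.06  0.02 -0.06] az now 174.38 q [0.48 0.4  0.14 1.31 0.   0.58]
[  49   97   46  110 3904] [ 72.06454918 151.42930328] [[0.47481436 0.07463381 0.014     ]]
[ 239  215   53   49 1662] [264.91937425 242.41215403] [[0.59678566 0.26660574 0.014     ]]
```

View pics/w1.png

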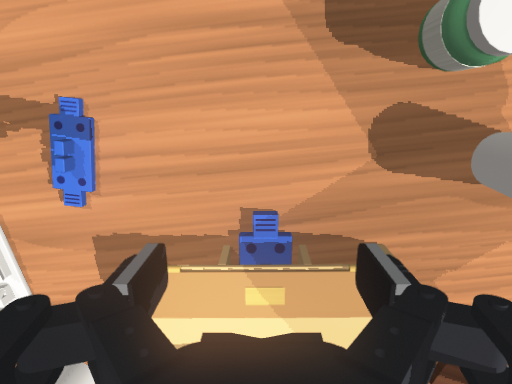

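The wrist picture shows the tab at about (265,222), the board end at (239–291, 234), and the small decoy at (72,151).

```bash
python3 - <<'E'
from h import *
s=bot.sense(); d=viewer.get_image("wrist")
crop(d["frame"],210,190,320,280,7,"w1c.png")
m=mask(d["frame"],(105,120,50),(130,255,255))
for r in range(210,236,2):
    c=np.where(m[r,200:330])[0]+200
    if len(c): 
        p=cast(d,[(c[0]-.5,r),(c[-1]+.5,r)],0.014,s); print(r,c[0],c[-1],p[:,:2].round(4).tolist(),np.linalg.norm(p[0]-p[1]).round(4))
E
```

```text
214 254 271 [[0.5622, 0.2573], [0.5641, 0.2769]] 0.0197
216 253 277 [[0.5644, 0.256], [0.5671, 0.2832]] 0.0274
218 253 277 [[0.5667, 0.2557], [0.5694, 0.2831]] 0.0274
220 253 277 [[0.569, 0.2555], [0.5717, 0.2829]] 0.0275
222 253 277 [[0.5713, 0.2553], [0.574, 0.2827]] 0.0275
224 253 277 [[0.5737, 0.255], [0.5764, 0.2825]] 0.0276
226 253 277 [[0.576, 0.2548], [0.5787, 0.2823]] 0.0276
228 254 276 [[0.5784, 0.2556], [0.581, 0.281]] 0.0255
230 254 277 [[0.5808, 0.2554], [0.5834, 0.2819]] 0.0266
232 253 277 [[0.5831, 0.254], [0.5858, 0.2817]] 0.0278
234 253 277 [[0.5854, 0.2538], [0.5882, 0.2815]] 0.0278
```

View pics/w1c.png

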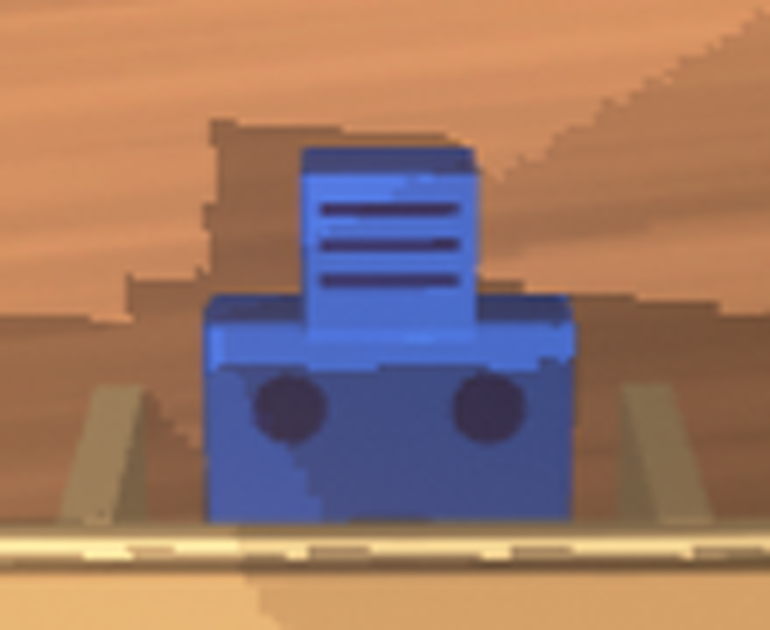

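Confirmed: this is the middle-sized blue tool in the middle cubby. I'll go to its tab.

```bash
python3 -c "
from h import *
go((.574,.2687,.05),174.4)
go((.574,.2687,.002),174.4)"
```

```text
turn [0.0006 0.0002 0.0006] shift cm [ 0.45 15.04 -5.43] az now 174.41 q [0.48 0.4  0.14 1.31 0.   0.58]
turn [0.0006 0.0002 0.0006] shift cm [ 0.45 19.84 -5.43] az now 174.41 q [0.48 0.4  0.14 1.31 0.   0.58]
```

>>> step_arm([
  [[0, 0, 0], [0.45, 5, -5.4], 1],
  [[0, 0, 0], [0.45, 10, -5.4], 1],
  [[0, 0, 0], [0.45, 15, -5.4], 1],
  [[0, 0, 0], [0.45, 17.5, -5.4], 1],
  [[0, 0, 0], [0.45, 19, -5.4], 1],
  [[0, 0, 0], [0.45, 19.8, -5.4], 1],
  [[0, 0, 0], [0.45, 19.8, -5.4], 1],
], force=30)

```text
t: 3.28
tcp_pos: [0.574, 0.2688, 0.0028]
tool_rot: [-1.254, -1.138, 1.136]
wrist_force: [-0.0, 0.9, 0.2]
opening: 0.0852
```

```bash
python3 - <<'E'
from h import *
s=bot.sense(); d=viewer.get_image("wrist"); cv2.imwrite("pics/w2.png",d["frame"][:,:,::-1]); print(s["tcp_pos"],s["wrist_force"])
go((.574,.2687,.002),174.4,s)
E
```

```text
[0.57396125 0.26883868 0.00282939] [-0.01877871  0.92204441  0.21605165]
turn [ 0.0011 -0.0003  0.0008] shift cm [-0.01  0.08 -0.01] az now 174.39 q [ 0.44  0.61 -0.03  0.92  0.    0.54]
```

View pics/w2.png

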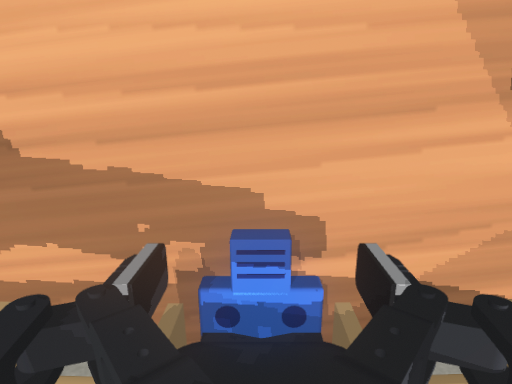

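The tab (columns 231–291) is centred between the pads at 165 and 357, so I'll close.

>>> step_arm([
  [[0, 0, 0], [0, 0, 0], -1],
  [[0, 0, 0], [0, 0, 0], -1],
  [[0, 0, 0], [0, 0, 0], -1],
  [[0, 0, 0], [0, 0, 0], -1],
  [[0, 0, 0], [0, 0, 0], -1],
  [[0, 0, 0], [0, 0, 0], -1],
], force=30)

```text
t: 4.08
tcp_pos: [0.5744, 0.2691, 0.0037]
tool_rot: [-1.255, -1.139, 1.135]
wrist_force: [-1.4, -0.4, 5.6]
opening: 0.0274
```

```bash
python3 - <<'E'
from h import *
s=bot.sense(); d=viewer.get_image("wrist"); cv2.imwrite("pics/w3.png",d["frame"][:,:,::-1]); print(s["tcp_pos"],s["wrist_force"],s["opening"])
E
```

```text
[0.57437335 0.2690673  0.00366094] [-1.37750484 -0.43367827  5.60898843] 0.027432656492064264
```

View pics/w3.png

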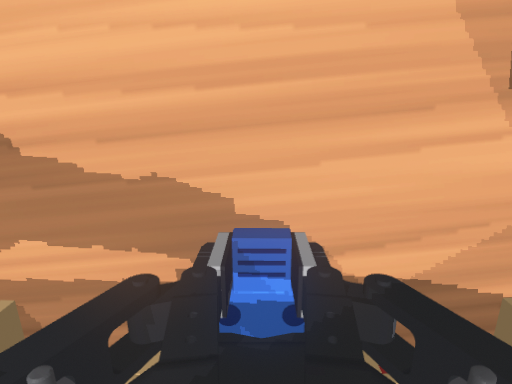

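>>> step_arm([
  [[0, 0, 0], [0, 0, 1], -1],
  [[0, 0, 0], [0, 0, 2.5], -1],
  [[0, 0, 0], [0, 0, 4], -1],
  [[0, 0, 0], [0, 0, 5.5], -1],
  [[0, 0, 0], [0, 0, 7.5], -1],
  [[0, 0, 0], [0, 0, 9.5], -1],
  [[0, 0, 0], [0, 0, 11.5], -1],
  [[0, 0, 0], [0, 0, 13.5], -1],
  [[0, 0, 0], [0, 0, 14.5], -1],
  [[0, 0, 0], [0, 0, 14.5], -1],
])

```text
t: 5.38
tcp_pos: [0.4288, 0.2835, 0.0036]
tool_rot: [-1.253, -1.139, 1.136]
wrist_force: [-8.2, -0.4, 13.2]
opening: 0.0273
```

```bash
python3 - <<'E'
from h import *
s=bot.sense(); d=viewer.get_image("wrist"); cv2.imwrite("pics/w4.png",d["frame"][:,:,::-1]); print(s["tcp_pos"],s["wrist_force"],s["opening"])
d=viewer.get_image("top");crop(d["frame"],130,90,310,250,4,"t4.png")
E
```

```text
[0.42882044 0.28347022 0.00359904] [-8.17312237 -0.43657943 13.24285506] 0.027301814532273216
```

View pics/w4.png

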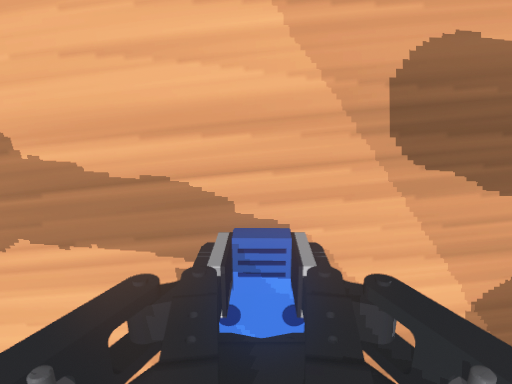

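View pics/t4.png

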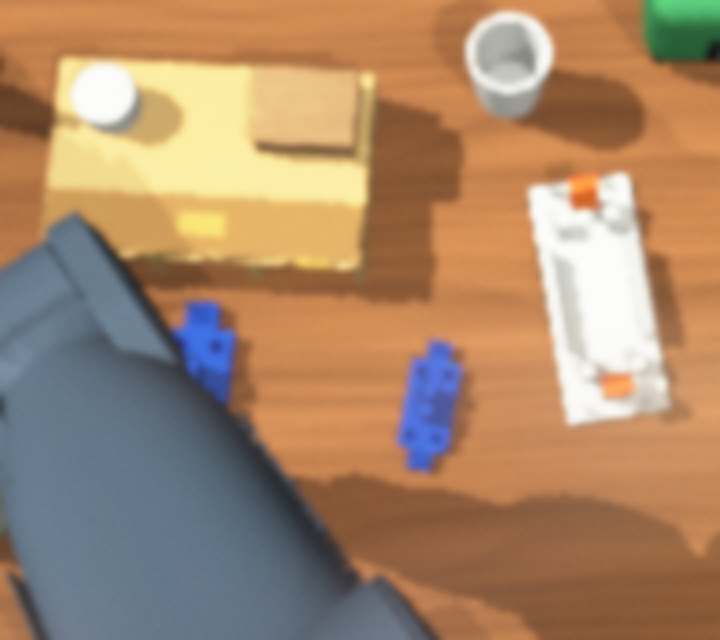

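The top view shows the whole tool out, with its rear tab at crop (205,310) in front of the organiser. Release and rise.

>>> step_arm([
  [[0, 0, 0], [0, 0, 0], 1],
  [[0, 0, 0], [0, 0, 0], 1],
  [[0, 0, 0], [0, 0, 0], 1],
  [[0, 0, 0], [0, 0, 0], 1],
  [[0, 0, 0], [0, -4, 0], 1],
  [[0, 0, 0], [0, -9, -2], 1],
  [[0, 0, 0], [0, -14, -5], 1],
  [[0, 0, 0], [0, -18, -6], 1],
  [[0, 0, 0], [0, -18, -6], 1],
  [[0, 0, 0], [0, -18, -6], 1],
])

```text
t: 6.72
tcp_pos: [0.4881, 0.2771, 0.1828]
tool_rot: [-1.252, -1.138, 1.136]
wrist_force: [0.4, -0.2, -1.1]
opening: 0.0853
```

```bash
python3 - <<'E'
from h import *
s=bot.sense(); d=viewer.get_image("wrist"); cv2.imwrite("pics/w5.png",d["frame"][:,:,::-1]); print(s["t"],s["tcp_pos"],s["wrist_force"],s["opening"])
m=mask(d["frame"],(105,120,50),(130,255,255)); n,l,st,c=cv2.connectedComponentsWithStats(m)
for i in range(1,n):
    if st[i,4]>80:
        print(st[i],c[i],cast(d,c[i],0.014,s), cv2.minAreaRect(np.argwhere(l==i)[:,::-1].astype(np.float32)))
E
```

```text
6.725 [0.48812777 0.27707655 0.18276006] [ 0.36770265 -0.22659871 -1.12990091] 0.08530859350690716
[ 232  106   60  153 7378] [261.29723502 182.16793169] [[0.49220442 0.27748198 0.014     ]] ((261.5, 181.99998474121094), (58.99999237060547, 151.99996948242188), 0.0)
[  39  129   48  110 4066] [ 62.7889818  183.72872602] [[0.47377087 0.07519904 0.014     ]] ((62.579071044921875, 183.47683715820312), (109.7922134399414, 45.40369415283203), 87.70938873291016)
```

View pics/w5.png

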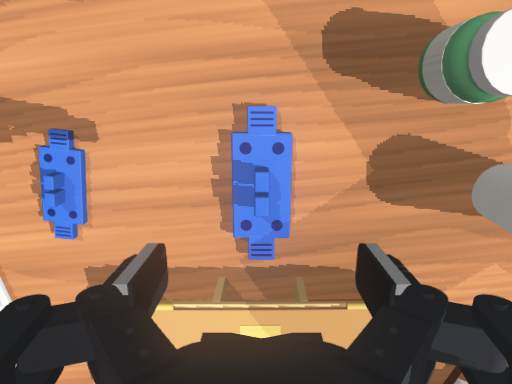

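```bash
python3 - <<'E'
from h import *
s=bot.sense(); d=viewer.get_image("wrist")
crop(d["frame"],200,90,320,280,4,"w5c.png")
m=mask(d["frame"],(105,120,50),(130,255,255)); m[:, :180]=0
rows=np.where(m.any(1))[0]; print(rows[0],rows[-1])
P=cast(d,[(262,rows[0]-.5),(261,rows[-1]+.5)],0.014,s); print(P,np.linalg.norm(P[0]-P[1]),P.mean(0))
L=[]
for r in list(range(136,160,3))+list(range(222,238,3)):
    c=np.where(m[r])[0]; p=cast(d,[(c[0]-.5,r),(c[-1]+.5,r)],0.014,s); L.append(p.mean(0)); 
L=np.array(L); print(np.degrees(np.polyfit(L[:,0],L[:,1],1)[0])); k=np.polyfit(L[:,0],L[:,1],1); print(np.polyval(k,P.mean(0)[0]))
E
```

```text
107 259
[[0.41855812 0.28519173 0.014     ]
 [0.57658775 0.26876155 0.014     ]] 0.15888145310284044 [0.49757294 0.27697664 0.014     ]
-5.702809337543471
0.2769992093389235
```

View pics/w5c.png

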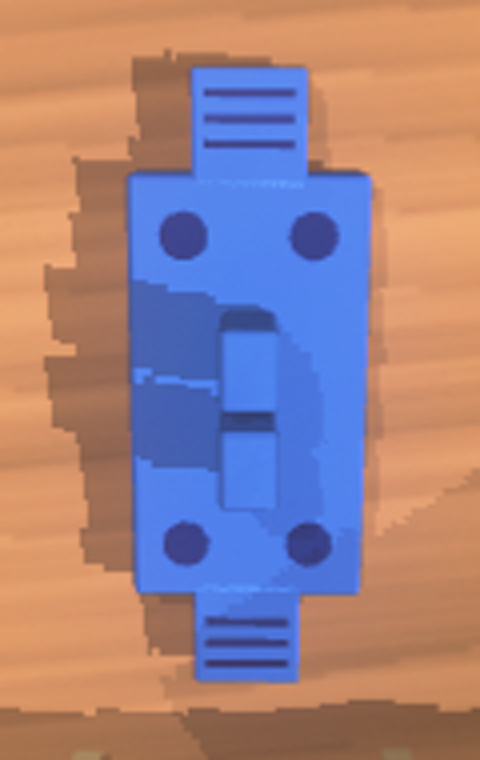

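The tool is flat on the table, let go, with its centre near (0.4976, 0.277) and yaw −5.7°. Before gripping it I'll measure the cradle.

```bash
python3 -c "
from h import *
go((.555,-.09,.2),186.6)"
```

```text
turn [-0.0013 -0.2123  0.0008] shift cm [-35.87  -1.8  -10.26] az now 174.44 q [0.52 0.35 0.03 1.25 0.   0.61]
```

>>> step_arm([
  [[0, -0.05, 0], [-6, -1.8, -1.7], 1],
  [[0, -0.1, 0], [-12, -1.8, -3.4], 1],
  [[0, -0.15, 0], [-18, -1.8, -5], 1],
  [[0, -0.21, 0], [-24, -1.8, -6.8], 1],
  [[0, -0.21, 0], [-30, -1.8, -8.5], 1],
  [[0, -0.21, 0], [-35.9, -1.8, -10.3], 1],
  [[0, -0.21, 0], [-35.9, -1.8, -10.3], 1],
  [[0, -0.21, 0], [-35.9, -1.8, -10.3], 1],
  [[0, -0.21, 0], [-35.9, -1.8, -10.3], 1],
])

```text
t: 7.95
tcp_pos: [0.5551, -0.089, 0.1997]
tool_rot: [-1.151, -1.292, 1.293]
wrist_force: [-0.5, -0.5, 0.5]
opening: 0.0855
```

```bash
python3 - <<'E'
from h import *
s=bot.sense(); d=viewer.get_image("wrist"); crop(d["frame"],0,0,512,384,1,"w6.png"); print(s["t"],s["tcp_pos"],s["qvel"].round(3))
crop(d["frame"],170,70,370,330,3,"w6c.png")
E
```

```text
7.95 [ 0.55512613 -0.08896579  0.19971523] [ 0.005 -0.002  0.004  0.001 -0.002 -0.001]
```

View pics/w6.png

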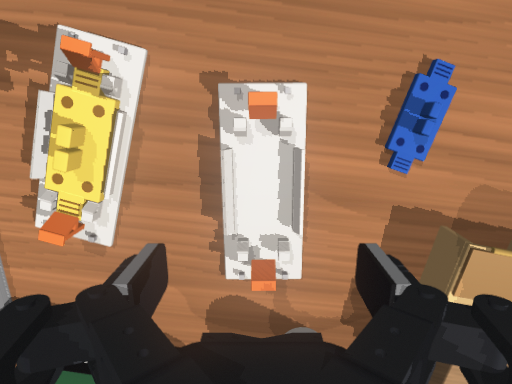

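View pics/w6c.png

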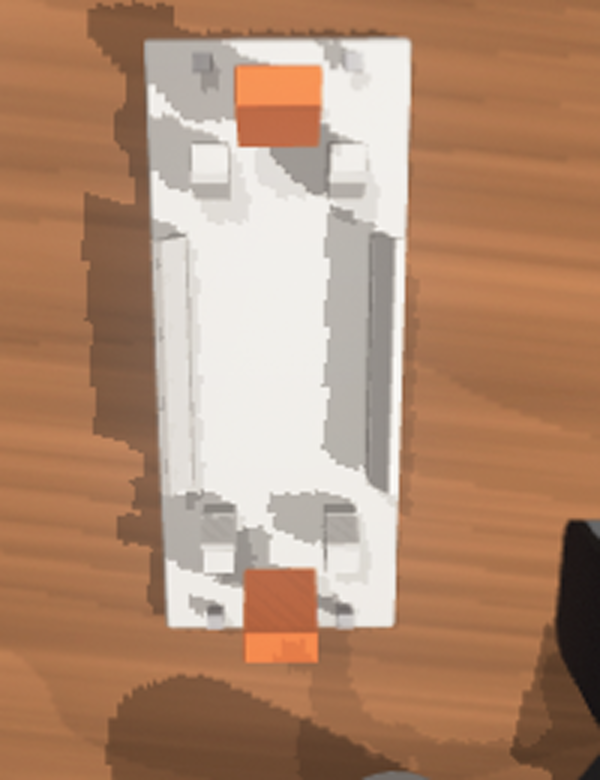

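The empty cradle lies at crop corners (145,40), (411,38), (397,628) and (167,628), with nothing in it. I'll work out the seat pose from these.

```bash
python3 - <<'E'
from h import *
s=bot.sense(); d=viewer.get_image("wrist"); fr=d["frame"]
q=lambda P:[(170+x/3-.33,70+y/3-.33) for x,y in P]
C=cast(d,q([(145,40),(411,38),(397,628),(167,628)]),.008,s); print(C.round(4))
print([np.linalg.norm(C[i]-C[(i+1)%4]).round(4) for i in range(4)])
a,b=(C[2]+C[3])/2,(C[0]+C[1])/2; print("centre",C.mean(0),"yaw",np.degrees(np.arctan2(*(a-b)[[1,0]])))
print([np.degrees(np.arctan2(*(C[j]-C[i])[[1,0]])) for i,j in((0,3),(1,2))],[np.degrees(np.arctan2(*(C[j]-C[i])[[1,0]]))+90 for i,j in((0,1),(3,2))])
# subpixel: row-wise side edges
m=mask(fr,(0,0,85),(180,60,255)); 
# guides' flared tops at z=.028
G=cast(d,q([(155,238),(397,238),(388,495),(163,495)]),.028,s); print("guides",G.round(4),G.mean(0))
# latch top edges z=.049
O=cast(d,q([(236,66),(322,66),(245,663),(318,663)]),.049,s);print("latch outer",O.round(4),O.mean(0))
O=cast(d,q([(236,106),(321,106),(245,632),(317,632)]),.049,s);print("latch ridge",O.round(4),O.mean(0))
t=viewer.get_image("top"); mm=mask(t["frame"],(0,0,120),(180,60,255)); n,l,st,c=cv2.connectedComponentsWithStats(mm)
for p in proj(t,[C.mean(0)]): print(p)
E
```

```text
[[ 0.4679 -0.1419  0.008 ]
 [ 0.4571 -0.0536  0.008 ]
 [ 0.6752 -0.0259  0.008 ]
 [ 0.6854 -0.1159  0.008 ]]
[np.float64(0.089), np.float64(0.2198), np.float64(0.0906), np.float64(0.2191)]
centre [ 0.57140405 -0.08433291  0.008     ] yaw 7.028596243307094
[np.float64(6.8189616736144085), np.float64(7.2375290332378155)] [np.float64(186.98623854202884), np.float64(186.521591099115)]
guides [[ 0.5309 -0.1308  0.028 ]
 [ 0.5218 -0.0514  0.028 ]
 [ 0.6121 -0.0412  0.028 ]
 [ 0.6212 -0.1205  0.028 ]] [ 0.57150115 -0.08598039  0.028     ]
latch outer [[ 0.4749 -0.109   0.049 ]
 [ 0.472  -0.0838  0.049 ]
 [ 0.672  -0.0852  0.049 ]
 [ 0.6691 -0.0599  0.049 ]] [ 0.57198375 -0.0844722   0.049     ]
latch ridge [[ 0.4862 -0.1078  0.049 ]
 [ 0.4833 -0.0826  0.049 ]
 [ 0.6599 -0.0865  0.049 ]
 [ 0.6571 -0.0618  0.049 ]] [ 0.57163919 -0.08468     0.049     ]
[278.52468109 163.7048722 ]
```

```bash
python3 -c "
from h import *
go((.4976,.277,.1),174.3)"
```

```text
turn [-0.0013  0.2141  0.0009] shift cm [37.03 10.04  1.54] az now -173.43 q [-0.16  0.35  0.07  1.29  0.   -0.27]
```

>>> step_arm([
  [[0, 0.05, 0], [6, 0, 0.2], 1],
  [[0, 0.1, 0], [12, 0, 0.5], 1],
  [[0, 0.15, 0], [18, 0, 0.7], 1],
  [[0, 0.214, 0], [24, 1, 1], 1],
  [[0, 0.214, 0], [30, 3, 1.2], 1],
  [[0, 0.214, 0], [35, 6, 1.5], 1],
  [[0, 0.214, 0], [37, 9, 1.55], 1],
  [[0, 0.214, 0], [37, 10, 1.55], 1],
  [[0, 0.214, 0], [37, 10, 1.55], 1],
])

```text
t: 9.22
tcp_pos: [0.4973, 0.2761, 0.1004]
tool_rot: [-1.253, -1.135, 1.137]
wrist_force: [1.2, -0.5, -0.8]
opening: 0.0854
```

```bash
python3 - <<'E'
from h import *
s=bot.sense(); d=viewer.get_image("wrist"); crop(d["frame"],0,0,512,384,1,"w7.png"); print(s["t"],s["tcp_pos"],s["qvel"].round(3))
go((.4976,.277,.0165),174.3,s)
E
```

```text
9.225 [0.49727168 0.27614916 0.10038492] [-0.017 -0.019  0.024  0.015  0.001  0.001]
turn [-0.0019  0.0002  0.0001] shift cm [ 0.09  8.39 -0.04] az now 174.31 q [ 0.51  0.41 -0.1   1.06  0.    0.61]
```

View pics/w7.png

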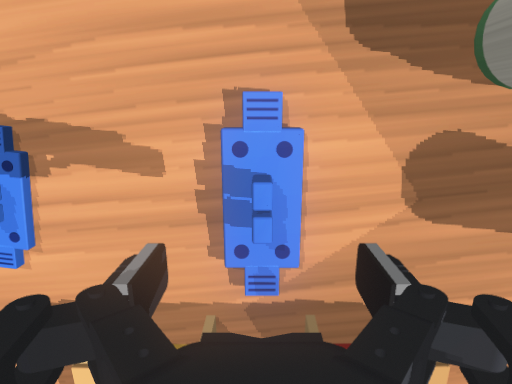

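The fork at (262,210) is on the jaws' mid-line, so I'll descend and grip.

>>> step_arm([
  [[0, 0, 0], [0.08, 4, -0.03], 1],
  [[0, 0, 0], [0.08, 7, -0.03], 1],
  [[0, 0, 0], [0.08, 8.4, -0.03], 1],
  [[0, 0, 0], [0.08, 8.4, -0.03], 1],
  [[0, 0, 0], [0.08, 8.4, -0.03], -1],
  [[0, 0, 0], [0.08, 8.4, -0.03], -1],
  [[0, 0, 0], [0.08, 8.4, -0.03], -1],
  [[0, 0, 0], [0.08, 8.4, -0.03], -1],
  [[0, 0, 0], [0.08, 8.4, -0.03], -1],
  [[0, 0, 0], [0.08, 8.4, -0.03], -1],
], force=60)

```text
t: 10.52
tcp_pos: [0.4984, 0.2772, 0.0176]
tool_rot: [-1.254, -1.136, 1.134]
wrist_force: [-0.4, -0.4, 5.4]
opening: 0.0133
```

```bash
python3 - <<'E'
from h import *
s=bot.sense(); d=viewer.get_image("wrist"); crop(d["frame"],0,0,512,384,1,"w8.png"); print(s["t"],s["tcp_pos"],s["wrist_force"],s["wrist_torque"],s["opening"])
E
```

```text
10.525 [0.49840865 0.27716673 0.01759996] [-0.39012144 -0.39578468  5.41654836] [ 0.02361425  0.23424537 -0.00696356] 0.013309477010573884
```

View pics/w8.png

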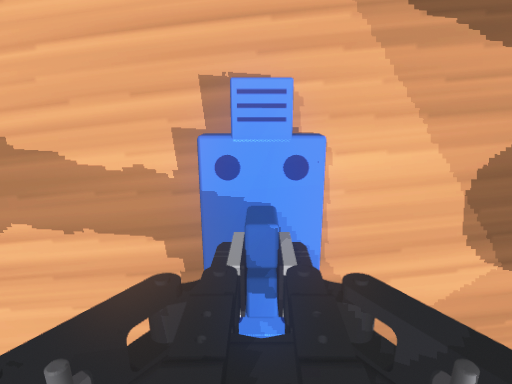

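>>> step_arm([
  [[0, 0, 0], [0, -2, 0], -1],
  [[0, 0, 0], [0, -5, 0], -1],
  [[0, 0, 0], [0, -9, 0], -1],
  [[0, 0, 0], [0, -10, 0], -1],
  [[0, 0, 0], [0, -10, 0], -1],
], force=80)

```text
t: 11.2
tcp_pos: [0.4986, 0.2771, 0.1176]
tool_rot: [-1.254, -1.136, 1.134]
wrist_force: [-0.5, -1.0, -0.9]
opening: 0.0124
```

```bash
python3 - <<'E'
from h import *
s=bot.sense(); d=viewer.get_image("wrist"); crop(d["frame"],0,0,512,384,1,"w9.png"); print(s["t"],s["tcp_pos"],s["wrist_force"],s["wrist_torque"],s["opening"])
m=mask(d["frame"],(105,120,50),(130,255,255)); m[:,:200]=0;m[:,330:]=0
print("tip row",np.where(m.any(1))[0][0],"tab cols",np.where(m[100])[0][[0,-1]],np.where(m[150])[0][[0,-1]])
r=np.where(m.any(1))[0][0]
p=cast(d,[(262,r-.5)],s["tcp_pos"][2]-.0176+.014,s); v=p[0]-s["tcp_pos"]; print("tip dist ahead",p,v[:2],np.hypot(*v[:2]))
go((.5714,-.0845,.118),186.9,s)
E
```

```text
11.2 [0.49856475 0.27712456 0.11760327] [-0.51870515 -0.97521496 -0.92427525] [-0.01755808 -0.01936333  0.01132248] 0.012400718661435856
tip row 78 tab cols [231 291] [200 324]
tip dist ahead [[0.41896864 0.28602257 0.11400327]] [-0.07959611  0.00889801] 0.08009192120386123
turn [ 0.0003 -0.2202  0.0016] shift cm [-35.26  -0.09 -10.85] az now 174.28 q [ 0.51  0.4  -0.07  1.1   0.    0.61]
```

View pics/w9.png

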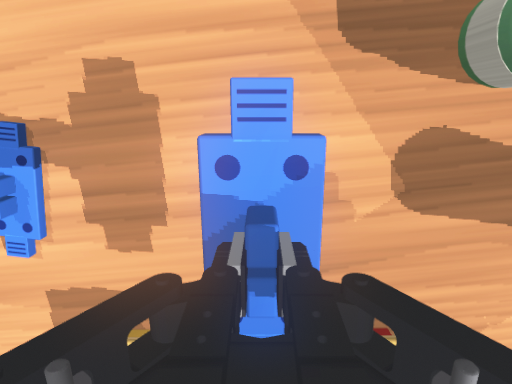

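Lifted and level, with the tool's centre within about 0.1–0.8 mm of the TCP. Next, go over the cradle.

>>> step_arm([
  [[0, -0.03, 0], [-4, 0, -1.2], -1],
  [[0, -0.07, 0], [-9, 0, -2.8], -1],
  [[0, -0.11, 0], [-14, 0, -4.3], -1],
  [[0, -0.15, 0], [-20, 0, -6], -1],
  [[0, -0.19, 0], [-26, 0, -8], -1],
  [[0, -0.22, 0], [-31, 0, -9.5], -1],
  [[0, -0.22, 0], [-34.5, 0, -10.6], -1],
  [[0, -0.22, 0], [-35.3, 0, -10.85], -1],
  [[0, -0.22, 0], [-35.3, 0, -10.85], -1],
  [[0, -0.22, 0], [-35.3, 0, -10.85], -1],
])

```text
t: 12.5
tcp_pos: [0.5705, -0.084, 0.1158]
tool_rot: [-1.147, -1.297, 1.298]
wrist_force: [0.4, -0.1, -0.4]
opening: 0.0126
```

```bash
python3 - <<'E'
from h import *
s=bot.sense(); d=viewer.get_image("wrist"); crop(d["frame"],0,0,512,384,1,"w10.png"); print(s["t"],s["tcp_pos"],s["wrist_force"],s["opening"])
go((.5714,-.0845,.075),186.9,s)
d=viewer.get_image("scene"); crop(d["frame"],200,150,350,300,4,"s10.png")
E
```

```text
12.5 [ 0.57049553 -0.08402173  0.11583845] [ 0.36631089 -0.10866534 -0.39548392] 0.012589465604467042
turn [-0.0017  0.0009  0.0015] shift cm [-0.06  4.08 -0.09] az now -173.05 q [-0.15  0.42 -0.05  1.11  0.   -0.27]
```

View pics/w10.png

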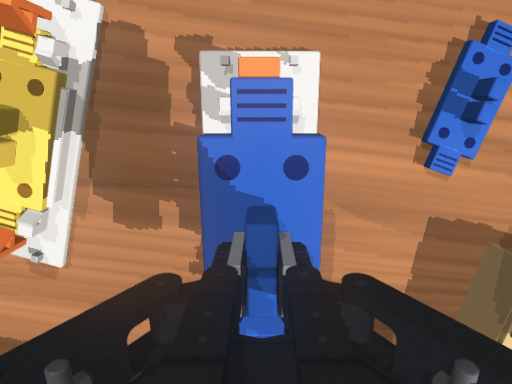

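View pics/s10.png

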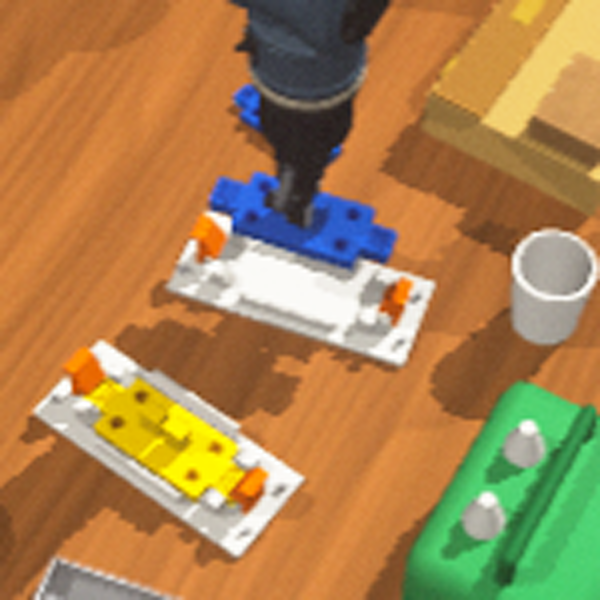

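```bash
python3 - <<'E'
from h import *
s=bot.sense(); d=viewer.get_image("wrist"); fr=d["frame"]
crop(fr,190,40,335,145,5,"w10c.png")
M=R.from_rotvec(s["tool_rot"]).as_matrix()
m=mask(fr,(3,150,100),(18,255,255))[:,200:320]
m=cv2.morphologyEx(mask(fr,(3,200,180),(18,255,255)),cv2.MORPH_OPEN,np.ones((3,3)))
n,l,st,c=cv2.connectedComponentsWithStats(m)
for i in range(1,n):
    if st[i,4]>100: print(st[i],c[i])
def tool(p): return ((p-s["tcp_pos"])@M*1000).round(2)
print("plate",tool(cast(d,[(199.5,51.5),(319.5,51.5)],.008,s)))
print("latch top outer",tool(cast(d,[(238,56.5),(280,56.5)],.049,s)))
print("seat",tool(np.array([.5714,-.0845,.008])))
E
```

```text
plate [[-44.89 108.25 108.2 ]
 [ 43.58 108.36 108.18]]
latch top outer [[-13.74  67.28  98.33]
 [ 12.23  67.31  98.32]]
seat [ -0.62 108.19  -0.75]
```

View pics/w10c.png

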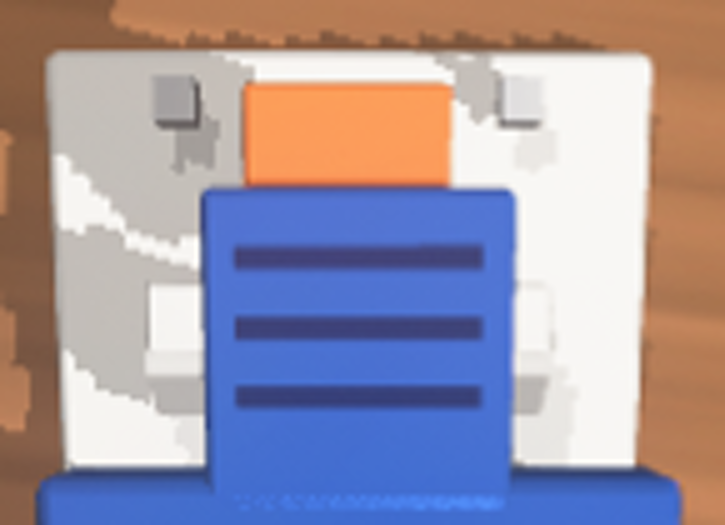

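>>> step_arm([
  [[0, 0, 0], [-0.06, 1.5, -0.1], -1],
  [[0, 0, 0], [-0.06, 3, -0.1], -1],
  [[0, 0, 0], [-0.06, 4.1, -0.1], -1],
  [[0, 0, 0], [-0.06, 4.5, -0.1], -1],
  [[0, 0, 0], [-0.06, 4.5, -0.1], -1],
], force=100)

```text
t: 13.28
tcp_pos: [0.5717, -0.0847, 0.0711]
tool_rot: [-1.148, -1.298, 1.298]
wrist_force: [-0.4, 0.6, -2.1]
opening: 0.0121
```

```bash
python3 - <<'E'
from h import *
s=bot.sense(); d=viewer.get_image("wrist"); crop(d["frame"],160,20,360,270,3,"w11.png"); print(s["t"],s["tcp_pos"],s["wrist_force"],s["opening"])
go((.5716,-.0845,.0255),186.9,s)
E
```

```text
13.275 [ 0.57170285 -0.08468761  0.0710608 ] [-0.41386142  0.56946725 -2.09983518] 0.012140102850279381
turn [-0.0013  0.001   0.0012] shift cm [0.01 4.56 0.  ] az now -173.05 q [-0.15  0.45 -0.12  1.01  0.   -0.27]
```

View pics/w11.png

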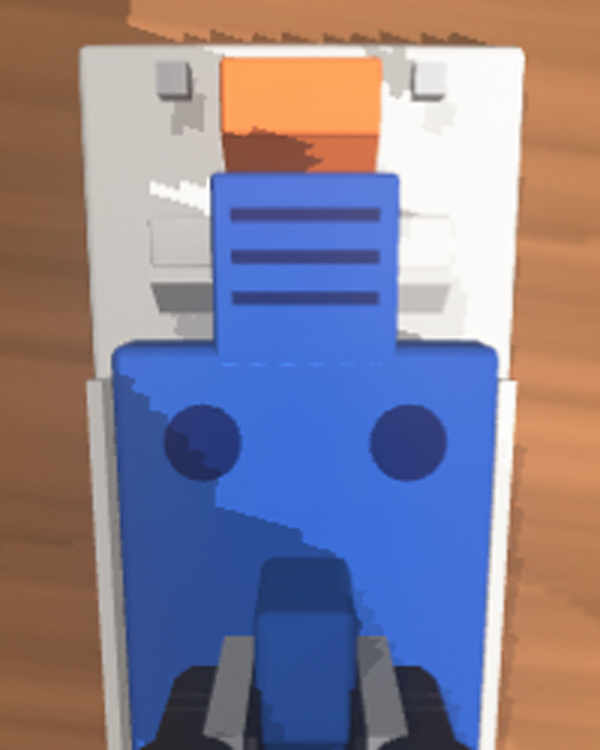

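```bash
python3 - <<'E'
from h import *
s=bot.sense(); d=viewer.get_image("wrist")
M=R.from_rotvec(s["tool_rot"]).as_matrix()
q=lambda P:[(160+x/3-.33,20+y/3-.33) for x,y in P]
tool=lambda p:((p-s["tcp_pos"])@M*1000).round(2)
print("plate",tool(cast(d,q([(80,47),(524,47)]),.008,s)))
print("latch",tool(cast(d,q([(220,58),(381,58)]),.049,s)))
print("post tops",tool(cast(d,q([(151,222),(451,222)]),.028,s)))
z=s["tcp_pos"][2]-.0176
print("tab",tool(cast(d,q([(211,175),(400,175)]),z+.014,s)))
print("board",tool(cast(d,q([(113,347),(498,347)]),z+.014,s)))
E
```

```text
plate [[-44.29  63.48 109.84]
 [ 44.48  63.58 109.83]]
latch [[-12.94  22.51  99.39]
 [ 12.87  22.54  99.38]]
post tops [[-28.22  43.48  75.13]
 [ 28.08  43.54  75.12]]
tab [[-13.03   3.64  79.76]
 [ 14.53   3.67  79.76]]
board [[-28.55   3.61  54.99]
 [ 30.06   3.67  54.97]]
```

The cradle axis sits at x≈0 and the tool at about +0.7 mm, inside the 2 mm guides. I'll trim −0.4 mm and press down slowly.

>>> step_arm([
  [[0, 0, 0], [-0.04, 0.8, 0], -1],
  [[0, 0, 0], [-0.04, 1.5, 0], -1],
  [[0, 0, 0], [-0.04, 2, 0], -1],
  [[0, 0, 0], [-0.04, 2.4, 0], -1],
  [[0, 0, 0], [-0.04, 2.4, 0], -1],
])

```text
t: 14.0
tcp_pos: [0.5721, -0.0851, 0.0475]
tool_rot: [-1.148, -1.298, 1.298]
wrist_force: [0.3, -0.2, -0.1]
opening: 0.0119
```

```bash
python3 - <<'E'
from h import *
s=bot.sense(); d=viewer.get_image("wrist"); crop(d["frame"],160,20,360,270,3,"w12.png"); print(s["t"],s["tcp_pos"],s["wrist_force"],s["wrist_torque"],s["opening"])
go((.5716,-.0845,.0255),186.9,s)
E
```

```text
14.0 [ 0.57208112 -0.08513247  0.04748143] [ 0.28374664 -0.1840489  -0.06579777] [-0.13459253  0.07791185  0.00072846] 0.011869597428054397
turn [-0.0005  0.001   0.0009] shift cm [0.07 2.2  0.04] az now -173.04 q [-0.15  0.47 -0.15  0.95  0.   -0.27]
```

View pics/w12.png

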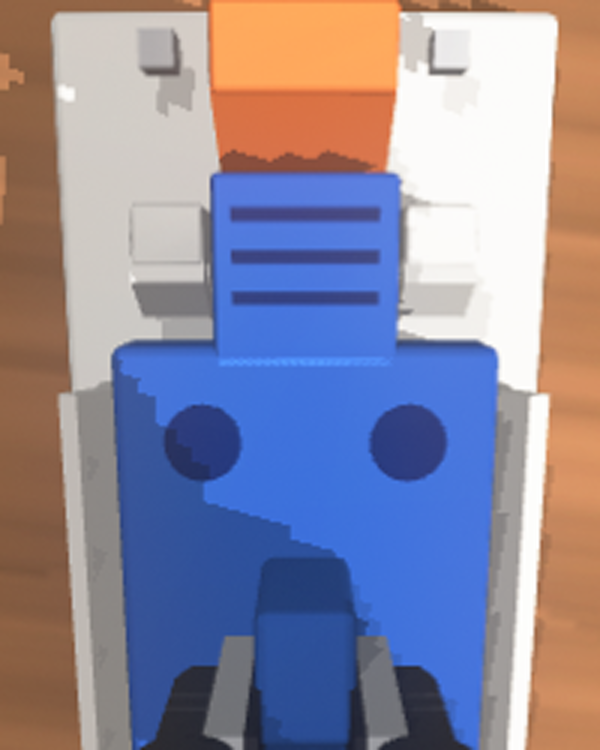

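Centred between guides and posts with no side force, so I'll press home.

>>> step_arm([
  [[0, 0, 0], [0.02, 0.4, 0.02], -1],
  [[0, 0, 0], [0.02, 0.8, 0.02], -1],
  [[0, 0, 0], [0.02, 1.2, 0.02], -1],
  [[0, 0, 0], [0.02, 1.5, 0.02], -1],
  [[0, 0, 0], [0.02, 1.8, 0.02], -1],
  [[0, 0, 0], [0.02, 2.0, 0.02], -1],
  [[0, 0, 0], [0.02, 2.2, 0.02], -1],
  [[0, 0, 0], [0.02, 2.2, 0.02], -1],
])

```text
t: 15.05
tcp_pos: [0.5719, -0.0849, 0.0257]
tool_rot: [-1.148, -1.298, 1.298]
wrist_force: [-0.7, 0.4, 1.9]
opening: 0.0124
```

```bash
python3 - <<'E'
from h import *
s=bot.sense(); d=viewer.get_image("wrist"); crop(d["frame"],160,0,360,250,3,"w13.png"); print(s["t"],s["tcp_pos"],s["wrist_force"],s["wrist_torque"],s["opening"])
d=viewer.get_image("scene"); crop(d["frame"],220,180,330,260,6,"s13.png")
E
```

```text
15.05 [ 0.57190676 -0.08494933  0.02572538] [-0.6871368   0.41643312  1.91771263] [-0.02257922  0.20061535 -0.0199006 ] 0.012383087221386724
```

View pics/w13.png

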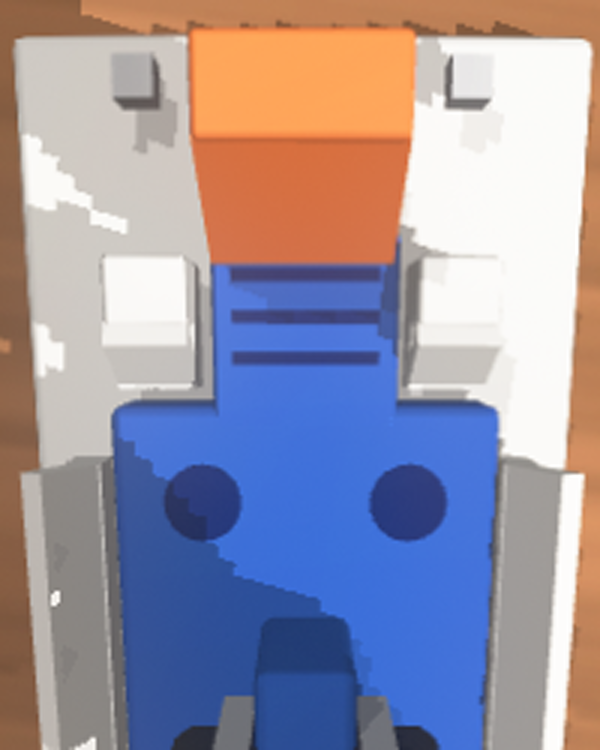

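View pics/s13.png

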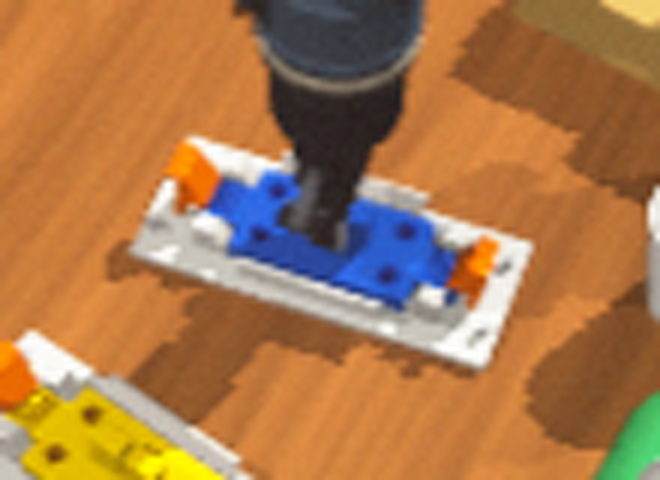

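The near latch nose lies over the tab (crop row 262). I'll give it a little more push to be sure it's home, then open slightly and rise.

>>> step_arm([
  [[0, 0, 0], [0, 0.1, 0], -1],
  [[0, 0, 0], [0, 0.15, 0], -1],
  [[0, 0, 0], [0, 0.15, 0], -1],
])

```text
t: 15.52
tcp_pos: [0.5721, -0.085, 0.0257]
tool_rot: [-1.149, -1.299, 1.297]
wrist_force: [-9.2, 1.3, 24.7]
opening: 0.012
```

>>> step_arm([
  [[0, 0, 0], [0, -0.1, 0], -0.3],
  [[0, 0, 0], [0, -0.1, 0], -0.3],
  [[0, 0, 0], [0, -0.1, 0], -0.3],
  [[0, 0, 0], [0, -0.1, 0], -0.3],
  [[0, 0, 0], [0, -2, 0], -0.3],
  [[0, 0, 0], [0, -5, 0], -0.3],
  [[0, 0, 0], [0, -10, 0], 0],
  [[0, 0, 0], [0, -15, 1.5], 1],
  [[0, 0, 0], [0, -17.5, 1.5], 1],
  [[0, 0, 0], [0, -17.5, 1.5], 1],
])

```text
t: 16.77
tcp_pos: [0.5581, -0.0871, 0.2025]
tool_rot: [-1.153, -1.301, 1.296]
wrist_force: [0.8, 0.2, -0.4]
opening: 0.0853
```

```bash
python3 - <<'E'
from h import *
s=bot.sense(); d=viewer.get_image("wrist"); crop(d["frame"],170,70,370,330,3,"w14.png"); print(s["t"],s["tcp_pos"],s["wrist_force"],s["opening"])
d=viewer.get_image("scene"); crop(d["frame"],220,180,330,260,6,"s14.png");cv2.imwrite("pics/s14f.png",d["frame"][:,:,::-1])
E
```

```text
16.775 [ 0.55811244 -0.08708264  0.20254984] [ 0.78696809  0.15872645 -0.35801049] 0.08533471439557747
```

View pics/w14.png

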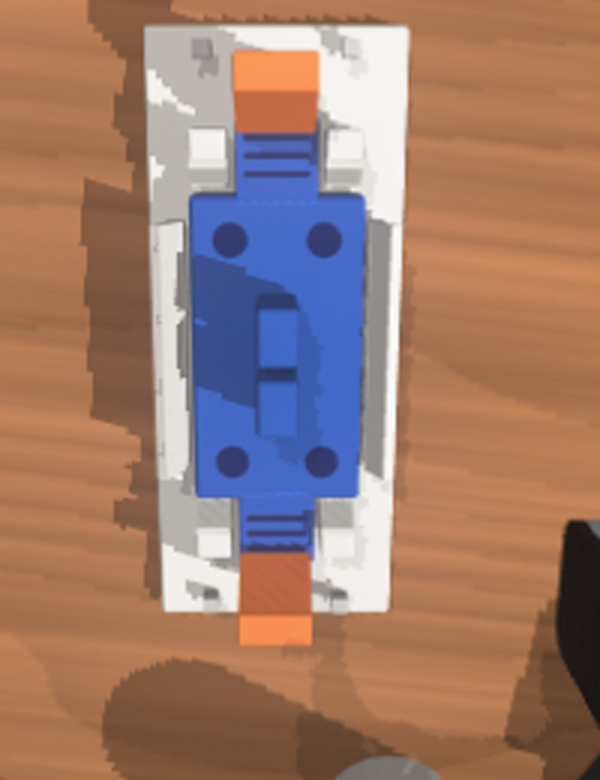

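View pics/s14.png

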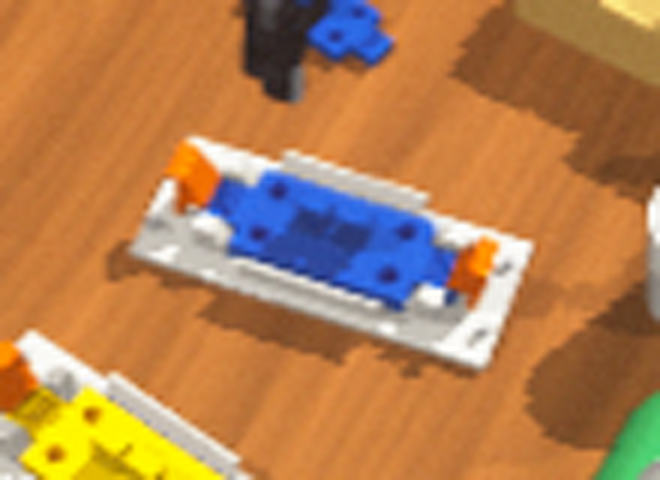

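Both latch outer edges stand the same distance from the plate edges as in the empty picture (26 px near, 34–35 px far), with their noses over the tabs. Last, a numeric check on pose and height.

```bash
python3 - <<'E'
from h import *
s=bot.sense(); d=viewer.get_image("wrist")
q=lambda P:[(170+x/3-.33,70+y/3-.33) for x,y in P]
def rep(n,P,z):
    C=cast(d,q(P),z,s); a,b=(C[2]+C[3])/2,(C[0]+C[1])/2
    print(n,C.mean(0).round(4),"yaw",np.degrees(np.arctan2(*(a-b)[[1,0]])).round(2),"L,W",np.linalg.norm(a-b).round(4),np.linalg.norm(C[0]-C[1]).round(4),np.linalg.norm(C[3]-C[2]).round(4))
rep("cradle",[(145,26),(410,28),(388,611),(164,611)],.008)
for z in(.022,.026): rep("board",[(189,195),(365,195),(358,496),(195,496)],z)
rep("latch outer",[(235,52),(319,52),(311,645),(239,645)],.049)
t=viewer.get_image("top"); cv2.imwrite("pics/t14.png",t["frame"][:,:,::-1])
E
```

```text
cradle [ 0.5681 -0.0841  0.008 ] yaw 6.83 L,W 0.2159 0.0884 0.0878
board [ 0.5682 -0.0841  0.022 ] yaw 6.88 L,W 0.1074 0.0586 0.059
board [ 0.5672 -0.0842  0.026 ] yaw 6.88 L,W 0.1061 0.0579 0.0583
latch outer [ 0.5687 -0.0844  0.049 ] yaw 6.77 L,W 0.1956 0.0247 0.025
```

View pics/t14.png

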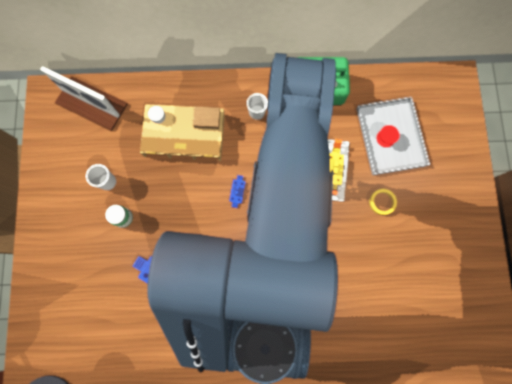

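The board centre matches the cradle centre and the yaws match. Its apparent scale relative to the cradle fits it lying on the floor, and the bystanders are where they were.

```bash
python3 -c "
from station import bot
s=bot.sense(); print(s['t'],s['wrist_force'],abs(s['qvel']).max()); print(bot.sign_off())"
```

```text
16.975 [0.16450624 0.20547072 0.2948006 ] 0.0018595066795004016
the job is handed in; nothing more can be done
None
```

I pulled the blue tool out by its tab and let it go flat on the table, about 0.1 m in front of the organiser. I then picked it up by the fork, pressed it down into the empty cradle, released it, and handed the job in at about 17 s.

**Last checks:**
- **Position:** the board centre came out within about 0.1 mm of the cradle centre in the last wrist picture, and the yaws agreed to about 0.1° (6.88° and 6.83°).
- **Latches:** both latch noses lie over the tabs, and both latches stand where they stood when the cradle was empty.
- **Bystanders:** the holders, jar and tape look unmoved in the top view, and the arm was still and touching nothing.

**Disagreements and limits:**
- Lengths in the last wrist picture came out about 2% short, for the board and the cradle alike. I trusted only the comparison between the two.
- Height was not measured directly. It rests on the arm stopping at the expected depth and on the board's apparent size.
- The final push read about 25 N at the wrist, above the 6 to 15 N given but well below the 120 N limit.

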